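Clamp a sample mount and start the clamp knob cleanly

ROBOT

A 6-joint arm with a two-finger parallel gripper is mounted at the origin on the work surface. World frame = base frame: x ahead of the robot, y to its left, z up, the work surface at z = 0. Lengths are in mm, angles in degrees, forces in N, time in s.
With the tool pointing down it reaches from about 350 to 925 mm from the base axis. Payload 6.4 kg.
Tool frame: the origin (TCP) lies between the finger pads; the fingertips stand 19 mm ahead of it and the grasp point (between the pads) is the TCP; z points along the fingers, y is the line along which they close (so a half turn about z gives the same grasp; the last joint's range is limited). The gripper opens to 85 mm and grips with 20 to 120 N. Pads are 22 mm wide; open, the fingers measure 114 mm over their backs; the gripper's body (76 mm by 85 mm) begins 54 mm behind the grasp point. The pads swing forward as they close: fully open they stand 13 mm farther back than shut.
Start: joints at [65.999, 14.043, 89.255, -0, 76.702, -9.975], TCP at [157.532, 630.633, 250.29] pointing down, gripper open.
Joint ranges: [-179.41, 179.41], [-58.25, 129.5], [7.25, 145.43], [-54.29, 234.29], [11.92, 165.04], [-157.13, 157.13]. Speed limits (degrees/s): [147.25, 147.25, 180, 180, 180, 180].

INTERFACE

Orientations are given as [roll, pitch, yaw] about the fixed x, y, z axes, in that order (R = Rz(yaw) Ry(pitch) Rx(roll)).
In Python, from cell import bot gives the robot as it stands.
- The arm moves only by the shell command python3 -m inch 'ROWS'. ROWS is JSON, a list of rows, each a list of 7 numbers: the turn, a rotation vector about the tool's x, y, z in rad, then the shift along the tool's x, y, z in cm, then the opening, from 0 (shut) to 1 (fully open). In form: [[wx, wy, wz, tx, ty, tz, grip], ...]. A call has 1 to 5 rows; each row is the pose to reach, as a shift and turn from the pose commanded when the call began, along the tool's axes at that moment; what a row does not reach only later rows make up. A row lasts 1/8 s, in which the tool goes at most 62.5 mm and 10.7 degrees, less where a joint would pass 70% of its speed; a pose out of reach is approached as far as the arm can. A call with a gripper value outside its range is refused whole. The fingers move at their own pace and stop on an object; the grip force is fixed at half the most. Time passes only in rows, so rows that repeat a pose let the fingers close. It gives the time, the measured TCP pose, the force, the opening and the grip force at its end, in the units of the state.
- bot.get_obs(): the state, without advancing time (a new reading comes with each control period).
- bot.capture(name): name is "side" or "top" or "wrist"; returns the picture (400x640x3 uint8, blue, green, red); there is no depth.
- bot.calibration(name): a dict with "fovy" (degrees; the focal length in pixels is half the picture's height over the tangent of half this angle, whatever the lens; pixels are square), "cx", "cy" (the principal point, pixels), "origin" and "attitude" of the camera in the world; the wrist camera has in their place "T_tool_cam" (4x4, takes a point from camera to tool coordinates, whose origin is the TCP and whose axes are the flange's). Camera axes: x right, y down, z forward; pixel columns grow to the right and rows downward; lengths in mm; the calibration is good to about 2 mm. A picture is of the moment at which its call begins: read the wrist's pose just before it. calibration takes no time and is no camera call.
- bot.job_done(): hands the job in; it is judged then, once.
The state is a dict: "time_s": time; "joint_pos": joint angles; "joint_velocities": joint speeds; "joint_torque": joint torques, N m; "tcp_pos": TCP position; "orientation": TCP orientation; "force": force on the tool from outside, world axes, zero at the start; "wrist_torque": the same for the moment, N m; "gripper_width": opening from 0.0 (shut) to 1.0 (fully open); "finger_force": force on a finger pad.
Only numpy, scipy, OpenCV 4.12 (cv2) and the standard library are available. Lean on these libraries where they do the work, as an engineer would, in place of code of your own. Each camera call takes 0.05 s, during which the arm holds its last target. There are 200 camera calls.

TASK

On the clamping fixture, first slide the steel strap along its plate by its upright tab until the round sample mount is held snug between the strap's nose and the fence; press only lightly, the mount chips. Then, without lifting the black knob off its stud, turn it gently backwards (counter-clockwise from above) until it clicks down off the blunt end of the thread, and turn it forwards (clockwise), letting it sink, until it stops fully home. Never force the knob against the thread, leave the other things on the bench where they are, and let go at the end.

Things in the scene. Friction and masses are not known exactly. Their poses are not given: they have to be found in the camera images.
- fixture: Fixed clamping fixture: aluminium plate 250 x 80 mm, 12 mm thick, lying on the table. Origin at table height on the vertical axis of the stud; x runs along the plate from the strap's tab (negative x) to the fence (positive x), z up. The plate spans x -120 to +130 mm.
- fence (a point): Middle of the fence's face, 115 mm along the fixture's x from the stud's axis, 25 mm over the table. The fence is an aluminium wall 70 mm wide whose top is 38 mm over the table. Axes as the fixture's.
- strap (a joint): Travel of the strap in m along the fixture's +x, 0 to 0.032; starts between 0 and 0.006. With the mount snug against the fence it reads about 0.020. Sliding friction about 2.5 N plus 8 N per m/s; it stays where it is left.
- strap_tab (a point): Middle of the outer face (looks to the fixture's -x; push here) of the strap's upright tab, 36 mm over the table, 105 mm from the stud's axis at strap 0. The tab is 30 mm wide (fixture y), 8 mm thick, its top 44 mm over the table. The strap is a flat slotted steel bar, 36 mm wide, on the plate, running under the knob (top 18 mm over the table). Axes as the fixture's.
- strap_nose (a point): Middle of the strap's nose, the flat end face (36 mm wide, 12 to 26 mm over the table) that meets the mount; 65 mm from the stud's axis when the strap reads 0. Axes as the fixture's.
- mount: The sample: dark round resin mount, 30 mm diameter, 20 mm high, polished metal face up, about 45 g, standing loose on the plate between the strap's nose and the fence, with some millimetres of gap. Origin at the centre of its underside.
- knob: Black round knurled clamp knob, 52 mm diameter, 39 mm high, about 90 g, loose on the stud with 1 mm sideways play. Origin at its underside's centre, z up, x towards the grey rib on its top. Its underside is 34.5 mm over the table at the start, 25 mm after the click, 19 mm when home. It takes under 0.1 N m running free; run against a stop, the stud gives a little in its rubber bush, about 4.5 N m per rad.
- stud (a point): Top of the steel stud's axis, 45 mm over the table, hidden in the knob. Stud 34 mm in diameter, three-start thread with blunt ends, not visible. At the start three pins in the knob rest on the thread's crowns: forwards they soon run into the blunt ends and jam; backwards the knob turns level for 0.2 to 1.2 rad (unknown) until the pins pass the thread ends and it can drop 9.5 mm: the click.
- knob_top (a point): Centre of the knob's top, 39 mm above its underside. At the click it drops by its weight if held loosely, or under a push of a few N if gripped; held up, it passes over the gap and jams. After the click: backwards 0.2 rad of play, then it jams; forwards up to 0.4 rad of play, then it sinks 6 mm in 1.05 rad (5.7 mm per rad; a tight grip must follow) to a hard stop at home.
- spare_mount: Bystander: another resin mount, 30 mm diameter, 20 mm high, on the table beside the fixture. Origin at its underside.
- objective_a: Bystander: microscope objective standing on the table beside the fixture, 31 mm diameter, 46 mm high. Origin at its underside.
- objective_b: Bystander: a like microscope objective farther to the side.
- driver: Bystander: screwdriver 160 mm long lying on the table beside the fixture.
- tweezers: Bystander: steel tweezers 125 mm long lying on the table.
- dish: Bystander: white ceramic dish, 70 mm diameter, 18 mm high.
- jar: Bystander: brown glass jar, 56 mm diameter, 75 mm high.

How it is judged (in metres and radians):
On the way, in this order (a step that is already met when the one before it is completed fails the run):
1. the strap holds the mount snug against the fence (value of joint strap above 0.0185 m and x of mount in the frame of fixture above 0.0985 m), for 0.2 s.
2. the knob has clicked down off the thread ends (z of knob in the frame of fixture below 0.0275 m and horizontal distance between knob and fixture below 0.005 m), for 0.1 s.
At the end, for the whole second after the job is handed in: The knob sits upright and at rest on the stud, screwed home (underside lower than 20.1 mm over the table, home being 19 mm over the table), and the mount stands upright on the plate, snug (within 1.5 mm) between the strap's nose and the fence (all of step 1 and z of knob in the frame of fixture below 0.0201 m and horizontal distance between knob and fixture below 0.004 m and angle between each of knob, mount's own z axis and vertical below 0.08 rad and angular speed of knob below 0.1 rad/s and z of mount in the frame of fixture below 0.0135 m and linear speed of mount below 0.02 m/s); the robot touches nothing.
It fails at once if the knob is forced against the thread (over 35 N between knob and fixture) (contact force between knob and fixture above 35 N).
It fails at once if the mount is pressed hard (over 40 N in all between the mount and the fixture, strap included) (contact force between mount and fixture above 40 N).
It fails at once if the knob is lifted off its stud (more than 6 mm above where it stood) (z of knob in the frame of fixture above 0.0405 m).
It fails at once if another thing on the bench is moved by more than 15 mm (distance of any of spare_mount, objective_a, objective_b, driver, tweezers, dish, jar from where it was at the start of the episode above 0.015 m).
It also fails if it takes over 64 s, if anything falls off the work surface, if the arm or the gripper's body presses on something with over 40 N, if the wrist force passes 120 N, or if a joint passes its speed limit or range.

## Working session

There is one attempt and no reset: what is moved stays moved. The work goes in short steps, Python scripts to look and compute and a shell command to move; the robot and the scene stay as the last step left them, time stands still between calls to the robot, and variables do not carry over. Pictures are saved under pics/ and viewed, at most 10 in all, crops included, and the job is handed in when it is done.

```bash
ls; mkdir -p pics
python3 - <<'E'
from cell import bot
import cv2
o=bot.get_obs();print(o)
for n in("top","side"):
    print(n,bot.calibration(n));cv2.imwrite(f"pics/{n}0.png",bot.capture(n))
print(bot.calibration("wrist"))
E
```

```text
pics
{'time_s': 0.0, 'joint_pos': array([ 6.59994639e+01,  1.40848053e+01,  8.93252734e+01, -4.86224078e-04,
        7.67022789e+01, -9.97531727e+00]), 'joint_velocities': array([ 0.01257184,  0.05995801,  0.02255514, -0.0686587 , -0.05963516,
       -0.01453074]), 'joint_torque': array([-1.51761331e-03, -4.29508495e+01, -3.26128399e+01, -2.29132720e-04,
        5.37078828e-03, -2.57215945e-06]), 'tcp_pos': array([157.3070956 , 630.13563968, 249.16923053]), 'orientation': array([-1.79889259e+02, -1.89971988e-02,  1.65974875e+02]), 'force': array([0.30162709, 0.64441777, 0.49839715]), 'wrist_torque': array([0.03763757, 0.07159273, 0.05096866]), 'finger_force': 0.0, 'gripper_width': 0.9977688917719701}
top {'fovy': 55.810322907913886, 'cx': 314.2345335296077, 'cy': 197.12474383781708, 'origin': array([ 463.9736598 ,   43.07859819, 1142.48132737]), 'attitude': array([-174.23963069,   -0.33548655,  -90.37925339])}
side {'fovy': 53.701181133838, 'cx': 313.5584317155809, 'cy': 199.10896680816504, 'origin': array([354.78738259, 846.26287697, 592.56417463]), 'attitude': array([-121.63527515,   -0.71595929, -166.75090346])}
{'fovy': 64.78843704581384, 'cx': 321.6359064599631, 'cy': 199.62306931958062, 'T_tool_cam': array([[ 1.99477124e-05, -9.65540293e-01, -2.60253613e-01,
         6.60918000e+01],
       [ 9.99999817e-01, -1.38018373e-04,  5.88695032e-04,
         3.13259565e-01],
       [-6.04328553e-04, -2.60253577e-01,  9.65540113e-01,
        -1.23615020e+02],
       [ 0.00000000e+00,  0.00000000e+00,  0.00000000e+00,
         1.00000000e+00]])}
```

View pics/top0.png

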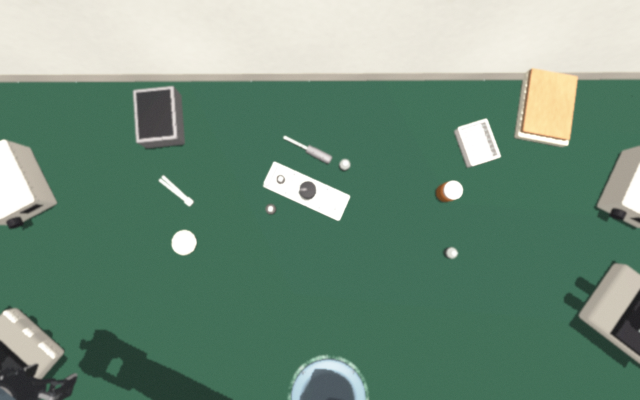

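View pics/side0.png

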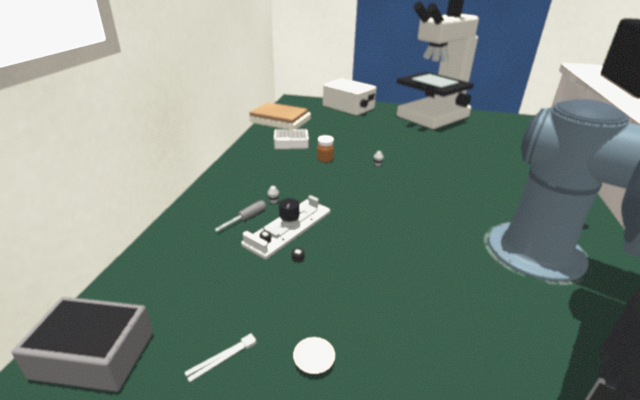

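The top view shows the white plate with corners near (270,163), (349,207). The knob is at (307,190) and the mount at (280,179), so the fence is on the left. The side view agrees. The objective (345,164) and driver (320,154) are above the plate, and the spare mount (270,209) is below it.

```bash
cat > h.py <<'E'
import numpy as np,cv2
from scipy.spatial.transform import Rotation as R
from cell import bot
def cam(n,o=None):
    c=bot.calibration(n);f=200/np.tan(np.radians(c["fovy"]/2))
    if n=="wrist":
        T=np.array(c["T_tool_cam"]);Rt=R.from_euler("xyz",o["orientation"],degrees=True).as_matrix()
        return f,c["cx"],c["cy"],Rt@T[:3,3]+o["tcp_pos"],Rt@T[:3,:3]
    return f,c["cx"],c["cy"],np.array(c["origin"]),R.from_euler("xyz",c["attitude"],degrees=True).as_matrix()
def ray(C,uv,z):
    f,cx,cy,p,A=C;d=A@np.array([(uv[0]-cx)/f,(uv[1]-cy)/f,1]);return p+d*(z-p[2])/d[2]
def pix(C,P):
    f,cx,cy,p,A=C;q=A.T@(np.array(P)-p);return q[:2]/q[2]*f+[cx,cy]
E
python3 - <<'E'
from h import *
C=cam("top");im=cv2.imread("pics/top0.png")
m=((im.min(2)>130)*255).astype(np.uint8);m[:, :200]=0;m[:,400:]=0;m[:120]=0;m[260:]=0
cs=max(cv2.findContours(m,0,2)[0],key=cv2.contourArea)
b=cv2.boxPoints(cv2.minAreaRect(cs));P=np.array([ray(C,p,12) for p in b]);print(b,P)
for k in range(4):
    d=P[(k+1)%4]-P[k];print(np.linalg.norm(d),np.degrees(np.arctan2(d[1],d[0])))
print("centre",P.mean(0))
for n,uv,z in(("knob",(307,190),73),("mount",(280,179),32),("spare",(270,209),20),("objA",(345,164),40)):print(n,ray(C,uv,z))
E
```

```text
[[261.      185.99998]
 [272.9178  159.7808 ]
 [350.9726  195.26027]
 [339.0548  221.47945]] [[612.64941677 195.9912359   12.        ]
 [692.71372189 160.43004156  12.        ]
 [582.94638571 -74.98478246  12.        ]
 [504.32380944 -38.03338539  12.        ]]
87.60645807676816 -23.94877824935412
259.7479691115026 -114.9983208904493
86.87298339873598 154.82719997049855
257.8797405243488 65.16146684866678
centre [598.15833345  60.8507774   12.        ]
knob [592.36119402  56.5960833   73.        ]
mount [630.63592563 137.09355833  32.        ]
spare [542.43808704 167.62955642  20.        ]
objA [673.20121739 -55.88662436  40.        ]
```

```bash
python3 -m inch '[[0,0,0.18,-5,-4,0,0.98],[0,0,0.36,-10,-8,0,0.98],[0,0,0.54,-15,-12,0,0.98],[0,0,0.72,-20,-16,0,0.98],[0,0,0.88,-24,-19,0,0.98]]'
cat > go.py <<'E'
import sys
from h import *
# usage: go x y z yaw -> turn, shift(cm) in tool axes
o=bot.get_obs();x,y,z,w=map(float,sys.argv[1:5])
A=R.from_euler("xyz",o["orientation"],degrees=True);B=R.from_euler("xyz",[180,0,w],degrees=True)
print("rot",(A.inv()*B).as_rotvec().round(3),"shift cm",(A.inv().apply(np.array([x,y,z])-o["tcp_pos"])/10).round(2))
E
python3 go.py 592 57 220 65
```

```text
time_s: 0.72
tcp_pos: [345.1, 386.2, 250.0]
orientation: [-180.0, 0.0, 115.2]
force: [0.6, 0.3, -0.6]
gripper_width: 0.979
finger_force: 0.0
rot [-0.     0.     0.877] shift cm [-40.31   8.31   3.  ]
```

```bash
python3 -m inch '[[0,0,0.18,-5.5,1.1,0.5,0.98],[0,0,0.36,-11,2.2,1,0.98],[0,0,0.54,-16.5,3.4,1.5,0.98],[0,0,0.72,-22,4.5,2,0.98],[0,0,0.877,-27.5,5.7,3,0.98]]'
python3 go.py 592 57 220 65
```

```text
time_s: 1.35
tcp_pos: [515.3, 163.0, 220.3]
orientation: [180.0, -0.0, 65.0]
force: [0.2, 0.6, 0.2]
gripper_width: 0.981
finger_force: 0.0
rot [ 0.001 -0.    -0.   ] shift cm [-6.36 11.43  0.03]
```

```bash
python3 -m inch '[[0,0,0,-2.5,4.5,0,0.98],[0,0,0,-5,9,0,0.98],[0,0,0,-6.36,11.43,0,0.98],[0,0,0,-6.36,11.43,0,0.98]]'
python3 - <<'E'
from h import *
o=bot.get_obs();im=bot.capture("wrist");cv2.imwrite("pics/w1.png",im)
import pickle;pickle.dump(o,open("w1.pkl","wb"))
E
```

```text
time_s: 1.85
tcp_pos: [592.1, 58.0, 219.9]
orientation: [-179.9, 0.0, 65.2]
force: [-0.0, -0.3, -0.5]
gripper_width: 0.982
finger_force: 0.0
```

View pics/w1.png

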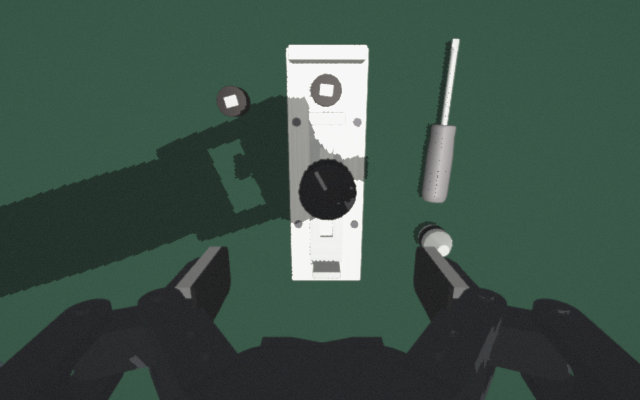

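The wrist view shows the knob centred at (328,189), the mount at (326,90), the tab at (326,268) and the fence along row 50. The plate's near edge runs from (292,279) to (361,279).

Run:
```python
from h import *
import pickle
o=pickle.load(open("w1.pkl","rb"));C=cam("wrist",o);im=cv2.imread("pics/w1.png")
m=((im.max(2)<45)*255).astype(np.uint8);k=m.copy();k[:150]=0;k[230:]=0;k[:,:295]=0;k[:,365:]=0
c=max(cv2.findContours(k,0,2)[0],key=cv2.contourArea);(u,v),r=cv2.minEnclosingCircle(c);print("knob px",u,v,r, "moments",[cv2.moments(c)[a]/cv2.moments(c)["m00"] for a in("m10","m01")])
K=ray(C,(u,v),72);print("knob",K)
n,f=ray(C,(326.5,279.5),12),ray(C,(327.5,62),12)
# side edges mid near two rows
g=[]
for row in(110,240,255):
    w=np.where(im[row,270:390].min(1)>110)[0]+270;a,b=ray(C,(w[0],row),12),ray(C,(w[-1]+1,row),12);g.append((a+b)/2);print(row,w[0],w[-1],np.linalg.norm(a-b),g[-1])
L=ray(C,(297,122),12),ray(C,(357,122),12),ray(C,(298,224),12),ray(C,(354,224),12)
h1=(L[0]+L[1])/2;h2=(L[2]+L[3])/2;print("holes",h1,h2)
def an(a,b):d=b-a;return np.degrees(np.arctan2(d[1],d[0]))
print("angles",an(n,h1),an(h2,h1),an(n,K));print("near end",n,"dist to knob",np.linalg.norm((K-n)[:2]))
E=np.array([np.cos(np.radians(65)),np.sin(np.radians(65)),0])
for nm,uv,z in(("tabtop out edge",(326,273),44),("mount",(326,90),32),("fence face top",(327,62),38)):p=ray(C,uv,z);print(nm,p,"x rel knob",(p-K)@E)
```

```text
knob px 327.3270263671875 188.9612274169922 29.72014617919922 moments [326.4876327509421, 189.0803699897225]
knob [597.25323045  58.62021293  72.        ]
110 288 366 79.90997650854528 [626.53007141 119.97260066  12.        ]
240 291 361 80.07601874960837 [566.93170578  -7.86313679  12.        ]
255 291 361 81.15266662026536 [559.28074573 -24.58584948  12.        ]
holes [621.17282074 109.46133577  12.        ] [574.36918191   9.72443577  12.        ]
angles 65.25290048451023 64.86069451744385 65.45861345625953
near end [546.33734166 -52.89098343  12.        ] dist to knob 122.58537695945729
tabtop out edge [556.08364248 -29.27132467  44.        ] x rel knob -97.05580464368194
mount [632.31593135 136.82072107  32.        ] x rel knob 85.69186718222909
fence face top [642.79996909 157.73037845  38.        ] x rel knob 109.07319829440686
```

```bash
python3 go.py 544 -57.3 90 65.1
```

```text
rot [-0.001 -0.     0.003] shift cm [-12.56   0.59  12.98]
```

```bash
python3 -m inch '[[0,0,0,-5,0.3,1,0],[0,0,0.0,-10,0.6,2.5,0],[0,0,0,-12.56,0.59,7,0],[0,0,0,-12.56,0.59,13,0],[0,0,0,-12.56,0.59,13,0]]'; python3 go.py 544 -57.3 43 65.1
```

```text
time_s: 2.52
tcp_pos: [540.0, -55.0, 85.6]
orientation: [-179.3, 0.1, 65.4]
force: [0.1, 0.6, 1.5]
gripper_width: -0.005
finger_force: 0.0
rot [-0.012  0.001  0.005] shift cm [-0.03  0.51  4.26]
```

```bash
python3 -m inch '[[0,0,0,0,0,2,0],[0,0,0,0,0,4,0],[0,0,0,0,0,4.6,0],[0,0,0,0,0,4.6,0]]'; python3 go.py 544 -57.3 43 65.1
python3 - <<'E'
from h import *
o=bot.get_obs();cv2.imwrite("pics/w2.png",bot.capture("wrist"))
E
```

```text
time_s: 3.02
tcp_pos: [545.5, -57.0, 45.9]
orientation: [179.9, -0.0, 65.4]
force: [0.7, 0.2, 1.0]
gripper_width: 0.001
finger_force: 0.0
rot [ 0.002 -0.     0.005] shift cm [-0.09 -0.13  0.29]
```

View pics/w2.png

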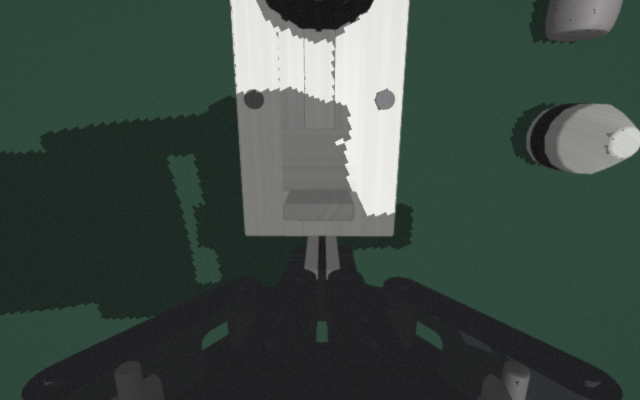

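The fingertips at (322,255) are centred behind the tab at (320,205) and clear of it, so I'll start pushing.

```bash
python3 -m inch '[[0,0,0,0.2,0,0.2,0],[0,0,0,0.4,0,0.3,0],[0,0,0,0.6,0,0.3,0],[0,0,0,0.8,0,0.3,0],[0,0,0,1.0,0,0.3,0]]';  python3 -m inch '[[0,0,0,0.2,0,0,0],[0,0,0,0.4,0,0,0],[0,0,0,0.6,0,0,0],[0,0,0,0.8,0,0,0],[0,0,0,0.9,0,0,0]]'
```

```text
time_s: 3.7
tcp_pos: [548.8, -48.3, 41.3]
orientation: [-180.0, -0.0, 65.3]
force: [0.0, 0.1, 0.4]
gripper_width: 0.003
finger_force: 0.0
time_s: 4.32
tcp_pos: [552.5, -40.2, 41.3]
orientation: [180.0, 0.0, 65.3]
force: [-0.6, -3.0, 1.0]
gripper_width: -0.002
finger_force: 1.4
```

```bash
python3 -m inch '[[0,0,0,0.15,0,0,0],[0,0,0,0.3,0,0,0],[0,0,0,0.45,0,0,0],[0,0,0,0.6,0,0,0],[0,0,0,0.7,0,0,0]]';  python3 -m inch '[[0,0,0,0.07,0,0,0],[0,0,0,0.14,0,0,0],[0,0,0,0.21,0,0,0],[0,0,0,0.28,0,0,0]]'
python3 - <<'E'
from h import *
o=bot.get_obs();cv2.imwrite("pics/s1.png",bot.capture("side")[180:270,220:350]);cv2.imwrite("pics/t1.png",bot.capture("top"))
a=cv2.imread("pics/s1.png");b=cv2.imread("pics/t1.png")[140:230,240:370]
cv2.imwrite("pics/c1.png",np.hstack([cv2.resize(a,None,fx=3,fy=3),cv2.resize(b,None,fx=3,fy=3)]))
E
```

```text
time_s: 4.95
tcp_pos: [555.5, -33.8, 41.3]
orientation: [180.0, 0.0, 65.3]
force: [-0.7, -4.7, -0.4]
gripper_width: -0.003
finger_force: 1.4
time_s: 5.45
tcp_pos: [556.3, -32.1, 41.3]
orientation: [-180.0, 0.1, 65.3]
force: [-3.2, -8.5, 1.5]
gripper_width: -0.004
finger_force: 4.5
```

View pics/c1.png

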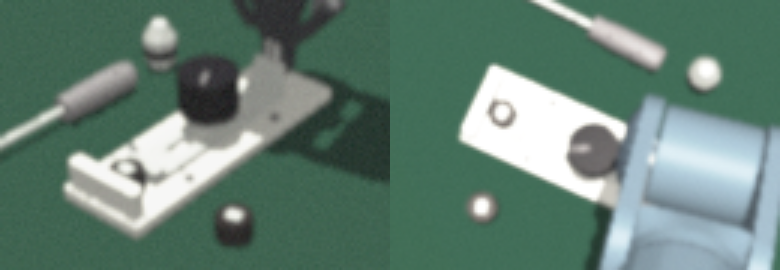

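The mount at (128,168) in the side crop sits close to the fence, and the force has risen. A tiny extra push will confirm it's snug.

```bash
python3 -m inch '[[0,0,0,0.03,0,0,0],[0,0,0,0.05,0,0,0],[0,0,0,0.05,0,0,0]]'
```

```text
time_s: 5.92
tcp_pos: [556.3, -32.1, 41.3]
orientation: [-180.0, 0.2, 65.3]
force: [-4.1, -9.1, 1.5]
gripper_width: -0.004
finger_force: 4.7
```

Snug: the tool stayed put as the force rose. Now I'll back off, lift and go above the knob.

```bash
python3 -m inch '[[0,0,0,-0.5,0,0,0],[0,0,0,-1.5,0,0,0],[0,0,0,-2,0,-4,0],[0,0,0,-1,0,-10,0.5],[0,0,0,4,0,-13,1]]' | head -2;  python3 go.py 597 57.5 180 65.1
```

```text
time_s: 6.55
tcp_pos: [574.9, 4.1, 175.1]
rot [ 0.005 -0.002 -0.001] shift cm [ 5.78 -0.24 -0.48]
```

```bash
python3 -m inch '[[0,0,0,3,-0.1,-0.2,1],[0,0,0,5.3,-0.24,-0.4,1],[0,0,0,5.3,-0.24,-0.4,1],[0,0,0,5.3,-0.24,-0.4,1]]'
python3 - <<'E'
from h import *
import pickle
o=bot.get_obs();im=bot.capture("wrist");cv2.imwrite("pics/w3.png",im);pickle.dump(o,open("w3.pkl","wb"))
E
```

```text
time_s: 7.05
tcp_pos: [593.1, 54.1, 174.9]
orientation: [-180.0, 0.0, 65.3]
force: [-0.5, 0.5, -0.4]
gripper_width: 0.998
finger_force: 0.0
```

View pics/w3.png

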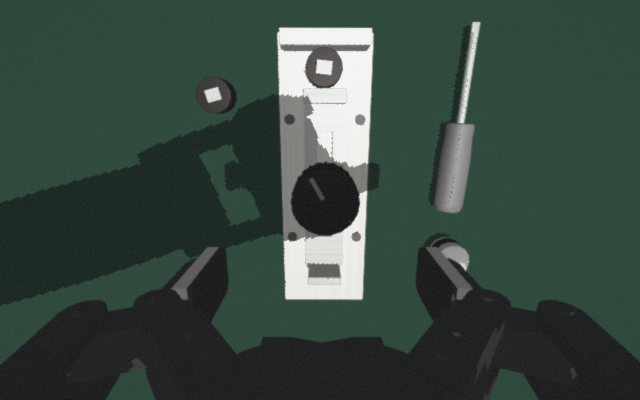

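The wrist view shows the mount at (324,67) touching the fence and the nose. The knob is at (325,199).

```bash
cat > kn.py <<'E'
from h import *
import pickle
def knob(f,zt,box):
    o=pickle.load(open(f+".pkl","rb"));C=cam("wrist",o);im=cv2.imread("pics/"+f+".png")
    m=((im.max(2)<45)*255).astype(np.uint8);k=np.zeros_like(m);a,b,c,d=box;k[a:b,c:d]=m[a:b,c:d]
    c=max(cv2.findContours(k,0,2)[0],key=cv2.contourArea);(u,v),r=cv2.minEnclosingCircle(c);x,y,w,h=cv2.boundingRect(c)
    print("px",u,v,r,x+w/2,y+h/2,w,h)
    # edges of the top circle: left/right at mid-row
    K=ray(C,(x+w/2,v),zt-3);print("K",K,"in tool cm",R.from_euler("xyz",o["orientation"],degrees=True).inv().apply(K-o["tcp_pos"])/10)
    return C
if __name__=="__main__":
    C=knob("w3",73.5,(150,245,285,365))
    print(ray(C,(325.7,298.5),12),"fence",ray(C,(325.5,49),38),"mount",ray(C,(324,67),32))
E
python3 kn.py
```

```text
px 324.0 198.5 36.003570556640625 325.5 199.0 67 72
K [597.54081415  58.11976646  70.5       ] in tool cm [ 0.55324467  0.24702919 10.44415127]
[547.69491532 -53.15737301  12.        ] fence [642.97738085 156.84306283  38.        ] mount [637.03247188 146.49850582  32.        ]
```

```bash
python3 -m inch '[[0,0,0,0.53,0.25,4,1],[0,0,0,0.53,0.25,8,1],[0,0,0,0.53,0.25,10.5,1],[0,0,0,0.53,0.25,11.2,0.8],[0,0,0,0.53,0.25,11.2,0.66]]'; python3 go.py 597.4 58.4 62 65.3
python3 -m inch '[[0,0,0,0,0,0,0.64],[0,0,0,0,0,0,0.62]]'
```

```text
time_s: 7.72
tcp_pos: [598.0, 57.9, 63.5]
orientation: [180.0, -0.0, 65.3]
force: [0.4, 0.2, -0.7]
gripper_width: 0.664
finger_force: 0.0
rot [ 0.    -0.    -0.001] shift cm [ 0.02 -0.08  0.15]
time_s: 7.98
tcp_pos: [598.8, 58.3, 64.6]
orientation: [179.9, -0.0, 65.3]
force: [-0.4, -0.3, 0.6]
gripper_width: 0.62
finger_force: 0.0
```

```bash
python3 -m inch '[[0,0,0,0,0,0,0.615],[0,0,0,0,0,0,0.61]]';python3 -m inch '[[0,0,0,0,0,0,0.605],[0,0,0,0,0,0,0.605]]'; python3 go.py 597.4 58.4 62 65.3
```

```text
time_s: 8.22
tcp_pos: [598.2, 58.4, 63.7]
orientation: [180.0, -0.0, 65.3]
force: [0.2, 0.3, -0.5]
gripper_width: 0.61
finger_force: 0.2
time_s: 8.48
tcp_pos: [598.2, 58.4, 63.6]
orientation: [180.0, -0.0, 65.3]
force: [-0.7, -0.9, 1.3]
gripper_width: 0.605
finger_force: 4.5
rot [ 0.001 -0.     0.   ] shift cm [-0.03 -0.08  0.16]
```

```bash
python3 -m inch '[[0,0,0,0,0,0,0.6],[0,0,0,0,0,0,0.6]]'; python3 -m inch '[[0,0,-0.05,0,0,0.03,0.6],[0,0,-0.1,0,0,0.06,0.6],[0,0,-0.1,0,0,0.06,0.6]]'; python3 -c "
from cell import bot
print(bot.get_obs()['wrist_torque'])"
```

```text
time_s: 8.72
tcp_pos: [598.2, 58.4, 63.6]
orientation: [180.0, -0.0, 65.3]
force: [0.2, 0.3, 2.9]
gripper_width: 0.605
finger_force: 12.2
time_s: 9.1
tcp_pos: [598.4, 58.5, 63.5]
orientation: [180.0, -0.0, 71.0]
force: [-0.7, 0.7, 5.0]
gripper_width: 0.602
finger_force: 12.3
[ 0.07506144  0.17935877 -0.03868491]
```

```bash
cat > q.py <<'E'
from h import *
o=bot.get_obs();print("Tz",o["wrist_torque"][2].round(3))
E
for i in 1; do python3 -m inch '[[0,0,-0.05,0,0,0,0.6],[0,0,-0.1,0,0,0,0.6]]'; python3 q.py; python3 -m inch '[[0,0,-0.05,0,0,0,0.6],[0,0,-0.1,0,0,0,0.6]]'; python3 q.py;  done
python3 - <<'E'
from h import *
im=bot.capture("wrist");cv2.imwrite("pics/w4.png",im)
E
```

```text
time_s: 9.35
tcp_pos: [598.1, 58.7, 63.5]
orientation: [-180.0, -0.0, 76.8]
force: [-2.1, 1.2, 7.0]
gripper_width: 0.601
finger_force: 12.4
Tz -0.124
time_s: 9.6
tcp_pos: [597.9, 58.7, 63.4]
orientation: [-180.0, -0.0, 82.6]
force: [-3.2, 0.9, 7.9]
gripper_width: 0.602
finger_force: 12.5
Tz -0.16
```

View pics/w4.png

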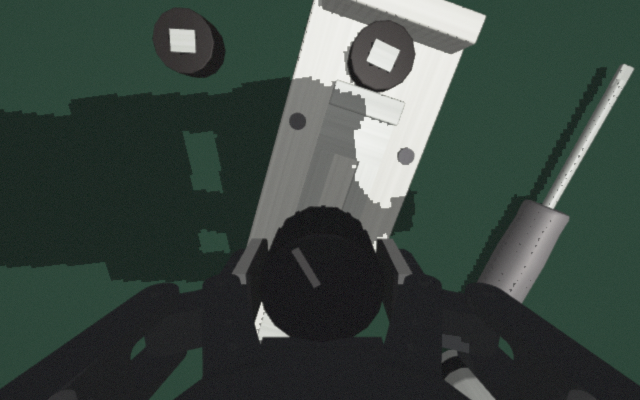

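The picture shows the rib at (306,268) still at about the same angle in the tool view, so the knob turns with the gripper.

```bash
python3 -m inch '[[0,0,-0.04,0,0,-0.01,0.6],[0,0,-0.08,0,0,-0.02,0.6],[0,0,-0.08,0,0,-0.02,0.6]]'; python3 q.py
```

```text
time_s: 10.02
tcp_pos: [597.6, 58.8, 63.4]
orientation: [-179.9, -0.0, 87.1]
force: [-3.8, 1.4, 7.7]
gripper_width: 0.601
finger_force: 12.4
Tz -0.075
```

```bash
python3 -m inch '[[0,0,-0.05,0.01,-0.03,0,0.6],[0,0,-0.1,0.01,-0.03,0,0.6]]'; python3 q.py; python3 -m inch '[[0,0,-0.05,0,0,0,0.6],[0,0,-0.1,0,0,0,0.6]]'; python3 q.py
```

```text
time_s: 10.28
tcp_pos: [597.1, 58.9, 63.4]
orientation: [-179.9, -0.1, 92.9]
force: [-2.8, 2.3, 7.8]
gripper_width: 0.602
finger_force: 12.5
Tz -0.146
time_s: 10.52
tcp_pos: [596.8, 59.0, 63.4]
orientation: [-179.8, -0.1, 98.6]
force: [-5.8, 1.9, 9.0]
gripper_width: 0.601
finger_force: 12.6
Tz -0.161
```

```bash
python3 -m inch '[[0,0,0,0.04,-0.07,-0.03,0.6],[0,0,-0.04,0.04,-0.07,-0.03,0.6],[0,0,-0.07,0.04,-0.07,-0.03,0.6]]'; python3 q.py; python3 -m inch '[[0,0,-0.04,0,-0.02,0,0.6],[0,0,-0.08,0,-0.03,0,0.6]]'; python3 q.py
```

```text
time_s: 10.9
tcp_pos: [596.4, 59.0, 63.5]
orientation: [-179.9, -0.0, 102.6]
force: [-2.9, 1.0, 6.0]
gripper_width: 0.602
finger_force: 12.4
Tz -0.126
time_s: 11.15
tcp_pos: [596.1, 59.0, 63.5]
orientation: [-179.9, -0.0, 107.2]
force: [-3.0, 1.6, 6.1]
gripper_width: 0.603
finger_force: 12.4
Tz -0.109
```

```bash
python3 -m inch '[[0,0,-0.04,0,-0.03,0,0.6],[0,0,-0.08,0,-0.05,0,0.6]]'; python3 q.py; python3 -m inch '[[0,0,-0.04,0,-0.02,0,0.6],[0,0,-0.08,0,-0.04,0,0.6]]'; python3 q.py
```

```text
time_s: 11.4
tcp_pos: [595.8, 58.7, 63.5]
orientation: [-179.9, -0.0, 111.8]
force: [-2.0, 0.1, 5.4]
gripper_width: 0.611
finger_force: 12.3
Tz -0.073
time_s: 11.65
tcp_pos: [595.6, 58.5, 63.4]
orientation: [-180.0, -0.0, 116.4]
force: [-0.9, 0.5, 3.4]
gripper_width: 0.602
finger_force: 12.2
Tz -0.055
```

```bash
python3 -m inch '[[0,0,0,0,0,0.04,0.6],[0,0,0,0,0,0.08,0.6]]'; python3 q.py
python3 - <<'E'
from h import *
import pickle
o=bot.get_obs();im=bot.capture("wrist");cv2.imwrite("pics/w5.png",im);s=bot.capture("side");cv2.imwrite("pics/s5.png",s)
a=cv2.imread("pics/w4.png");cv2.imwrite("pics/c5.png",np.hstack([im[180:380,220:420],a[180:380,220:420]] )); cv2.imwrite("pics/c5.png",np.hstack([cv2.imread("pics/c5.png"),cv2.resize(s[180:270,230:330],(222,200))]))
E
```

```text
time_s: 11.9
tcp_pos: [595.8, 58.3, 63.2]
orientation: [-180.0, 0.0, 116.3]
force: [-4.0, -1.0, 9.1]
gripper_width: 0.598
finger_force: 12.6
Tz -0.045
```

View pics/c5.png

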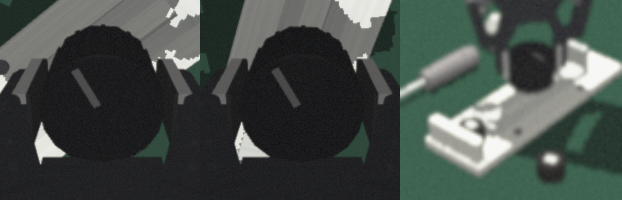

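The two crops show the same rib angle and knob height in the gripper, at (86,88) and (286,88), so there's no drop yet. I'll carry on.

```bash
python3 -m inch '[[0,0,-0.04,-0.02,-0.04,-0.02,0.6],[0,0,-0.08,-0.02,-0.05,-0.02,0.6]]'; python3 q.py; python3 -m inch '[[0,0,-0.04,-0.01,-0.02,0,0.6],[0,0,-0.08,-0.02,-0.04,0,0.6]]'; python3 q.py
```

```text
time_s: 12.25
tcp_pos: [595.5, 58.2, 62.9]
orientation: [180.0, -0.0, 120.9]
force: [0.3, 0.4, 4.5]
gripper_width: 0.603
finger_force: 12.2
Tz -0.033
time_s: 12.5
tcp_pos: [594.9, 57.8, 62.3]
orientation: [-180.0, -0.0, 125.5]
force: [-0.2, -0.1, 0.8]
gripper_width: 0.605
finger_force: 12.2
Tz -0.025
```

Height and force are both falling, so the knob has reached the gap. I'll lower without turning.

```bash
python3 -m inch '[[0,0,0,0,0,0.15,0.6],[0,0,0,0,0,0.3,0.6]]'; python3 q.py
```

```text
time_s: 12.75
tcp_pos: [594.6, 57.7, 59.1]
orientation: [-179.9, -0.0, 125.4]
force: [-1.5, 0.2, 3.0]
gripper_width: 0.602
finger_force: 12.3
Tz 0.03
```

```bash
python3 -m inch '[[0,0,0,0,0,0.15,0.6],[0,0,0,0,0,0.3,0.6]]'; python3 q.py;python3 -m inch '[[0,0,0,0,0,0.1,0.6],[0,0,0,0,0,0.2,0.6]]'; python3 q.py
```

```text
time_s: 13.0
tcp_pos: [594.9, 57.8, 55.9]
orientation: [-180.0, -0.0, 125.4]
force: [-1.3, 0.4, -0.3]
gripper_width: 0.605
finger_force: 12.3
Tz 0.031
time_s: 13.25
tcp_pos: [595.0, 57.7, 54.4]
orientation: [-180.0, -0.0, 125.5]
force: [-1.3, 0.1, 0.9]
gripper_width: 0.6
finger_force: 12.4
Tz -0.012
```

```bash
python3 -m inch '[[0,0,0,0,0,0.05,0.6],[0,0,0,0,0,0.1,0.6],[0,0,0,0,0,0.1,0.6]]'; python3 q.py
```

```text
time_s: 13.62
tcp_pos: [595.1, 57.6, 54.1]
orientation: [-180.0, -0.0, 125.5]
force: [-4.3, -0.6, 6.1]
gripper_width: 0.602
finger_force: 12.7
Tz -0.03
```

Clicked: the knob dropped 9.4 mm. Now I'll turn it forwards.

```bash
python3 -m inch '[[0,0,0.05,0,-0.02,-0.02,0.6],[0,0,0.1,0,0,-0.02,0.6]]'; python3 q.py; python3 -m inch '[[0,0,0.05,0,0.0,0,0.6],[0,0,0.1,0,0.01,0,0.6]]'; python3 q.py
```

```text
time_s: 13.88
tcp_pos: [595.2, 57.6, 54.1]
orientation: [180.0, 0.0, 119.7]
force: [-2.1, -0.8, 2.9]
gripper_width: 0.607
finger_force: 12.5
Tz 0.058
time_s: 14.12
tcp_pos: [595.4, 57.7, 54.0]
orientation: [180.0, 0.0, 113.9]
force: [-2.3, 0.1, 2.1]
gripper_width: 0.607
finger_force: 12.5
Tz 0.119
```

```bash
python3 -m inch '[[0,0,0.05,0,0.01,0.02,0.6],[0,0,0.1,0,0.02,0.04,0.6]]'; python3 q.py; python3 -m inch '[[0,0,0.05,0,0.01,0.03,0.6],[0,0,0.1,0,0.02,0.05,0.6]]'; python3 q.py
```

```text
time_s: 14.38
tcp_pos: [595.6, 57.9, 53.6]
orientation: [180.0, 0.0, 108.2]
force: [-2.2, 0.5, 2.2]
gripper_width: 0.603
finger_force: 12.5
Tz 0.022
time_s: 14.62
tcp_pos: [595.9, 58.0, 53.1]
orientation: [180.0, 0.0, 102.5]
force: [-2.2, 0.2, 2.3]
gripper_width: 0.605
finger_force: 12.4
Tz 0.013
```

It's sinking along the thread, about 0.5 mm per 0.1 rad.

```bash
python3 -m inch '[[0,0,0.05,0,0.01,0.03,0.6],[0,0,0.1,0,0.02,0.06,0.6],[0,0,0.15,0,0.03,0.09,0.6],[0,0,0.2,0,0.04,0.115,0.6]]'; python3 q.py; python3 -m inch '[[0,0,0.05,0,0.01,0.03,0.6],[0,0,0.1,0,0.03,0.06,0.6],[0,0,0.15,0,0.04,0.09,0.6],[0,0,0.2,0,0.06,0.115,0.6]]'; python3 q.py
```

```text
time_s: 15.12
tcp_pos: [596.5, 58.0, 52.0]
orientation: [179.9, -0.0, 91.0]
force: [0.3, 0.4, 0.7]
gripper_width: 0.606
finger_force: 12.4
Tz -0.03
time_s: 15.62
tcp_pos: [597.2, 58.0, 50.9]
orientation: [179.9, -0.0, 79.5]
force: [0.2, 0.0, 1.6]
gripper_width: 0.602
finger_force: 12.4
Tz -0.018
```

```bash
python3 -m inch '[[0,0,0.05,0,0.01,0.03,0.6],[0,0,0.1,0,0.03,0.06,0.6],[0,0,0.15,0,0.04,0.09,0.6],[0,0,0.2,0,0.06,0.118,0.6]]'; python3 q.py; python3 -m inch '[[0,0,0.05,0,0.01,0.03,0.6],[0,0,0.1,0,0.02,0.06,0.6]]'; python3 q.py;  python3 -m inch '[[0,0,0.05,0,0.01,0.03,0.6],[0,0,0.1,0,0.02,0.06,0.6]]'; python3 q.py
```

```text
time_s: 16.12
tcp_pos: [597.9, 57.8, 49.7]
orientation: [179.9, -0.0, 68.1]
force: [0.3, -0.0, 1.0]
gripper_width: 0.602
finger_force: 12.4
Tz 0.036
time_s: 16.38
tcp_pos: [598.1, 57.7, 49.1]
orientation: [179.9, -0.0, 62.3]
force: [-0.3, -1.0, 0.9]
gripper_width: 0.598
finger_force: 12.4
Tz 0.03
time_s: 16.62
tcp_pos: [598.2, 57.6, 48.6]
orientation: [179.9, -0.0, 56.6]
force: [-0.9, -0.5, 1.7]
gripper_width: 0.599
finger_force: 12.5
Tz 0.074
```

```bash
python3 -m inch '[[0,0,0.04,0,0,0.025,0.6],[0,0,0.07,0,0,0.04,0.6]]'; python3 q.py;  python3 -m inch '[[0,0,0.03,0,0,0.02,0.6],[0,0,0.05,0,0.0,0.03,0.6]]'; python3 q.py
```

```text
time_s: 16.88
tcp_pos: [598.3, 57.6, 48.5]
orientation: [179.9, -0.0, 52.7]
force: [-1.2, -0.6, 4.6]
gripper_width: 0.602
finger_force: 12.6
Tz 0.259
time_s: 17.12
tcp_pos: [598.4, 57.6, 48.4]
orientation: [179.9, -0.1, 49.8]
force: [-0.5, 0.3, 5.4]
gripper_width: 0.606
finger_force: 12.7
Tz 0.398
```

The torque rises at the stop, so the knob is home. I'll take off the wind-up, then release and lift.

```bash
python3 -m inch '[[0,0,-0.03,0,0,-0.03,0.6],[0,0,-0.06,0,0,-0.04,0.6]]'; python3 q.py;  python3 -m inch '[[0,0,-0.06,0,0,0,0.62],[0,0,-0.06,0,0,0,0.7],[0,0,-0.06,0,0,0,0.9],[0,0,-0.06,0,0,-1,1],[0,0,-0.06,0,0,-3,1]]'; python3 -m inch '[[0,0,0,0,0,-5,1],[0,0,0,0,0,-10,1],[0,0,0,0,0,-10,1],[0,0,0,0,0,-10,1]]'
python3 - <<'E'
from h import *
import pickle
o=bot.get_obs();im=bot.capture("wrist");pickle.dump(o,open("w6.pkl","wb"));cv2.imwrite("pics/w6.png",im);s=bot.capture("side");cv2.imwrite("pics/s6.png",s)
a=cv2.imread("pics/side0.png")
g=lambda q:cv2.resize(q[180:270,230:345],(320,250))
cv2.imwrite("pics/c6.png",np.vstack([cv2.resize(im,(480,300)),np.hstack([g(a),g(s)])[:,:480] if 0 else cv2.resize(np.hstack([g(a),g(s)]),(480,188))]))
E
```

```text
time_s: 17.38
tcp_pos: [598.1, 57.7, 48.4]
orientation: [179.9, -0.1, 53.4]
force: [0.7, -0.7, 3.6]
gripper_width: 0.604
finger_force: 12.6
Tz 0.19
time_s: 18.0
tcp_pos: [597.0, 57.7, 78.3]
orientation: [-179.9, 0.0, 56.7]
force: [1.3, -0.6, 1.3]
gripper_width: 1.002
finger_force: 0.0
time_s: 18.5
tcp_pos: [597.5, 57.7, 178.8]
orientation: [179.9, -0.0, 56.7]
force: [-0.2, 0.1, 0.3]
gripper_width: 0.998
finger_force: 0.0
```

View pics/c6.png

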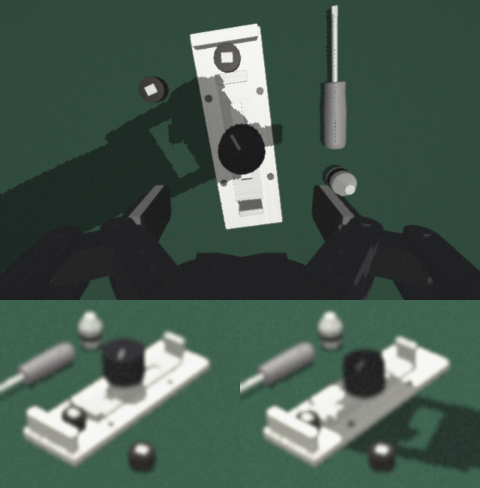

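The knob sits low at (242,148) in the wrist view and the mount at (227,57) is still snug against the fence. Nothing else has moved, so I'll hand the job in.

```bash
python3 -c "
from cell import bot
print(bot.job_done())"
```

```text
the job is handed in; nothing more can be done
None
```

The job is handed in (no verdict was returned): the strap holds the mount snug against the fence, the knob clicked down and was turned to its stop at home, and the gripper is open and clear of everything.

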